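# Pry open a stiff die set and block it up

## Task

Open this closed die set for cleaning: with the pry bar laid across the fulcrum block and its thin toe under the left edge of the upper shoe, press the bar's handle down until the upper shoe has risen far enough to clear the safety block (its guides are stiff, so it stays where you lift it). Then slide the aluminium safety block, lying level on the lower shoe with its 46 mm side upright and pointing straight in, under the front edge of the upper shoe with about 40 mm of its length inside, and leave it there. The bar may stay where it ends up; do not knock over or shove the other things on the bench.

Things in the scene. Friction and masses are not known exactly. Their poses are not given: they have to be found in the camera images.
- die_set: Steel press-tool die set, fixed. Origin: on the bench under the middle of the upper shoe; x from its open front to its back, y to its left, z up. Lower shoe: slab, top at z = 62 mm, x -140 to 75, y -80 to 80. Upper shoe: 28 mm slab above it, x -75 to 75, y -70 to 70; closed, underside at z = 96 (34 mm gap). The middle of the gap is filled by the die block (x -25 to 35, y -30 to 30).
- upper_shoe (a joint): Height (m) by which the upper shoe is lifted: 0 closed, limit 0.06. It slides straight up on two 22 mm guide pillars at the back (die set x = 50, y = +-46 mm, tops at z = 180); a press shank stands on its middle (top at z = 158 closed). 1.2 kg with stiff guides: about 28 N lifts it and it stays where left. The safety block needs 0.012 to fit; 0.014 to 0.02 gives clearance.
- pry_edge (a point): Middle of the lower left edge of the upper shoe (die set x = 0, y = 70 mm, z = 96 mm closed); rises with it. The bar's toe goes under here, 15 to 30 mm in.
- gap_mouth (a point): Middle of the front opening, on the top face of the lower shoe below the front edge of the upper shoe (die set x = -75, y = 0, z = 62 mm); fixed. The safety block goes in here along the die set's x. The lower shoe sticks out 65 mm in front of it.
- fulcrum: Steel fulcrum block, loose, 0.95 kg, standing ready about 130 mm left of the die set's middle, beside point pry_edge. Origin at the middle of its underside, z up; foot 64 x 56 mm. A half-round ridge (radius 10 mm) runs along its x (parallel to the die set's x) at height 79 mm; at the ends two cheeks rise 8 mm above it, 51 mm apart: the bar lies across the ridge between them.
- fulcrum_ridge (a point): Top of the fulcrum's ridge, midway between the cheeks. With 22 mm of toe under the shoe it is about 85 mm from the bar's tip.
- pry_bar: Flat steel pry bar 260 x 22 x 10 mm, 0.4 kg, flat on the bench. Origin at the middle of its underside, x towards the toe, z up. Toe: x = 90 to 130 mm, 5 mm thick, flush with the top. Black ribbed handle at the -x end, 90 mm long, 24 wide. Laid over the fulcrum with its toe under the shoe and let go, it tips handle-down by about 4 degrees until the toe meets the shoe, and rests so.
- bar_toe (a point): Tip of the toe, on the top face of the bar (x = 130, z = 10 mm in the bar's frame).
- bar_handle (a point): Place to press: top face of the handle, 25 mm from its end (x = -105, z = 10 mm in the bar's frame). Pressing takes about 13 to 22 N here and goes down about 2 mm for each mm at the toe.
- safety_block: Plain aluminium block 110 x 40 x 46 mm (x, y, z), 0.5 kg, standing on the bench, 46 mm side upright. Origin at the middle of its underside. In place it lies along the die set's x, either end first, with its origin at die set x = -90 mm (-100 to -70 allowed), y within 50 mm of 0, z = 62 mm.
- oil_bottle: Yellow oil bottle, 44 mm wide, 120 mm tall, standing behind the die set; a bystander. Origin at the middle of its underside.
- screw_tin: Open tin of screws, 64 mm wide, 50 mm tall; a bystander. Origin at the middle of its underside.
- hammer: Hammer with a wooden handle, 265 mm long, lying at the far left; a bystander. Origin at its middle, underside.
- tape_measure: Yellow tape measure, 38 x 82 x 59 mm, at the front right of the die set; a bystander. Origin at the middle of its underside.
- spray_small: White spray bottle, 34 mm wide, 130 mm tall, beside the vice; a bystander. Origin at the middle of its underside.

How it is judged (in metres and radians):
On the way, in this order (a step that is already met when the one before it is completed fails the run):
1. the upper shoe is lifted at least 12 mm by the pry bar bearing on the fulcrum block, its toe under the shoe (value of joint upper_shoe above 0.012 m and contact force between pry_bar and fulcrum above 2 N and contact force between pry_bar and die_set above 2 N and y of bar_toe in the frame of die_set below 0.068 m), for 0.1 s.
2. the safety block lies level on the lower shoe, pointing straight in, 30 to 60 mm of it under the front of the raised upper shoe (x of safety_block in the frame of die_set between -0.1 and -0.07 m and y of safety_block in the frame of die_set between -0.05 and 0.05 m and z of safety_block in the frame of die_set between 0.058 and 0.066 m and angle between safety_block's own z axis and vertical below 0.08 rad and angle between the x axis of safety_block and the x axis of die_set, either way round below 0.25 rad and value of joint upper_shoe above 0.01 m), for 0.2 s.
At the end, for the whole second after the job is handed in: The upper shoe stands open (over 10 mm) and still; the safety block rests level on the lower shoe (within 4 mm), straight in within 0.25 rad, at most 50 mm off the middle sideways, with 30 to 60 mm of it under the upper shoe (origin at die set x = -100 to -70 mm) (all of step 2 and linear speed of safety_block below 0.01 m/s and velocity of joint upper_shoe between -0.005 and 0.005 m/s); the robot touches nothing.
It fails at once if a bystander (oil bottle, screw tin, hammer, tape measure, spray bottle) is knocked over or shoved more than 30 mm (distance of any of oil_bottle, screw_tin, hammer, tape_measure, spray_small from where it was at the start of the episode above 0.03 m or angle between any of oil_bottle, screw_tin, tape_measure, spray_small's own z axis and vertical above 0.5 rad).
It also fails if it takes over 64 s, if anything falls off the work surface, if the arm or the gripper's body presses on something with over 40 N, if the wrist force passes 120 N, or if a joint passes its speed limit or range.

## Robot

A 6-joint arm with a two-finger parallel gripper is mounted at the origin on a cart in front of the work surface, level with it; the furniture and walls round the work are solid. World frame = base frame: x ahead of the robot, y to its left, z up, the work surface at z = 0. Lengths are in m, angles in degrees, forces in N, time in s.
With the tool pointing down it reaches from about 0.3 to 1 m from the base axis. Payload 5.1 kg.
Tool frame: the origin (TCP) lies on the centre line of the jaws, within the pads' length; the fingertips stand 14 mm ahead of it and the grasp point (between the pads) lies 5 mm behind it; z points along the fingers, y is the line along which they close (so a half turn about z gives the same grasp; the last joint's range is limited). The gripper opens to 95 mm and grips with 3 to 60 N. Pads are 20 mm wide; open, the fingers measure 119 mm over their backs; the gripper's body (75 mm by 180 mm) begins 59 mm behind the grasp point.
Start: joints at [59.84, 7.093, 94.555, -0, 78.352, -4.733], TCP at [0.279, 0.587, 0.229] pointing down, gripper open.
Joint ranges: [-149.61, 149.61], [-58.7, 133.49], [1.44, 155.28], [-77.14, 257.14], [18.33, 153.61], [-166.67, 166.67]. Speed limits (degrees/s): [147.25, 147.25, 180, 180, 180, 180].

## Interface

Orientations are given as [roll, pitch, yaw] about the fixed x, y, z axes, in that order (R = Rz(yaw) Ry(pitch) Rx(roll)).
In Python, from bench import env gives the robot as it stands. The module is installed in compiled form; this text tells all that it offers.
- The arm moves only by the tool move_arm, never from a script. Its arguments are lists of equal length, an entry for each row: "grip": the finger opening in mm, from 0 to 95.1; "delta_pos": the shift along the tool's x, y, z scaled (see below), a list of three; "twist": the turn about the tool's z scaled (see below). In form: {"grip": [grip, ...], "delta_pos": [[x, y, z], ...], "twist": [twist, ...]}. A call has 1 to 8 rows; each row is the pose to reach, as a shift and turn from the pose commanded when the call began, along the tool's axes at that moment; what a row does not reach only later rows make up. The controller multiplies each number of a shift by 0.3 m and each number of a turn by 90 degrees. A row lasts 1/8 s, in which the tool goes at most 62.5 mm and 10.7 degrees, less where a joint would pass 70% of its speed; a pose out of reach is approached as far as the arm can. A call with a number of a shift or a turn outside -1 to 1 is refused whole. A call with a gripper value outside its range is refused whole. The fingers move at their own pace and stop on an object; "squeeze" is the grip in N (left out, the last holds). Time passes only in rows, so rows that repeat a pose let the fingers close. It gives the time, the measured TCP pose, the force, the opening and the grip force at its end, in the units of the state.
- env.state(): the state, without advancing time (a new reading comes with each control period).
- env.read_camera(name): name is "scene" or "top" or "wrist"; returns a dict with "pixels" (384x512x3 uint8, red, green, blue), "range_z" (384x512 float32, m along the optical axis (not along the pixel's ray), 0 where there is no reading), "intrinsics" (3x3 intrinsics, pixels), "R" (3x3) and "t" (3): a world point X has camera coordinates R X + t; the wrist camera has in their place "tool_from_camera" (4x4, takes a point from camera to tool coordinates, whose origin is the TCP and whose axes are the flange's). Camera axes: x right, y down, z forward; pixel columns grow to the right and rows downward; lengths in m; the calibration is good to about 2 mm. A picture is of the moment at which its call begins: read the wrist's pose just before it.
- env.close_job(): hands the job in; it is judged then, once.
Trained networks look in a picture, given as the dict that the camera call returned (one of the last four; its "shot" number tells which), for a name from the list of things; names that differ only in an ending like _2 or _b are one class to them, and where a whole thing is asked for, a point or a joint stands for the part that bears it (a point fixed in the world has none). Each returns a list of dicts, best first, with "confidence" (0 to 1); they miss things now and then, are a little off and sometimes report something else, mostly with a low value. They report only what shows in the picture. A call takes as long as a camera call.
- env.outline_of(picture, thing): "mask" (384x512 bool, what is visible of it) and "rect" ([left, top, width, height] in pixels, round what is visible of it).
- env.landmark_of(picture, thing): "xy" ([column, row] in pixels: a listed point, or the origin of a listed thing).
The state is a dict: "t": time; "joint_pos": joint angles; "joint_vel": joint speeds; "effort": joint torques, N m; "tcp_pos": TCP position; "eef_rot": TCP orientation; "force": force on the tool from outside, world axes, zero at the start; "wrist_torque": the same for the moment, N m; "finger_gap": finger opening in m; "finger_force": force on a finger pad.
Only numpy, scipy, OpenCV 4.12 (cv2) and the standard library are available. Lean on these libraries where they do the work, as an engineer would, in place of code of your own. Each camera call takes 0.05 s, during which the arm holds its last target. There are 200 camera calls.

## Working session

There is one attempt and no reset: what is moved stays moved. The work goes in short steps, Python scripts to look and compute and a tool call to move; the robot and the scene stay as the last step left them, time stands still between calls to the robot, and variables do not carry over. Pictures are saved under pics/ and viewed, at most 10 in all, crops included, and the job is handed in when it is done.

Besides the shell and the picture viewer there is one more tool, called after ">>>" as a command line: name --pt "numbers of a row" for each row, then --argument value for the rest. move_arm: Moves the arm, as the interface text tells. Its arguments: {"type":"object","properties":{"grip":{"type":"array"},"delta_pos":{"type":"array"},"twist":{"type":"array"},"squeeze":{"type":"number"}},"required":["grip","delta_pos","twist"]}

```bash
mkdir -p pics
cat > h.py <<'E'
import numpy as np, cv2
from bench import env
from scipy.spatial.transform import Rotation as Ro
def cam(name):
    s=env.state(); p=env.read_camera(name)
    if 'R' in p: R=np.array(p['R']);t=np.array(p['t']); p['c2w']=(R.T,-R.T@t)
    else:
        T=np.array(p['tool_from_camera']); Rt=Ro.from_euler('xyz',s['eef_rot'],degrees=True).as_matrix()
        p['c2w']=(Rt@T[:3,:3],Rt@T[:3,3]+np.array(s['tcp_pos']))
    return p
def ray(p,uv):
    K=np.array(p['intrinsics']); return np.linalg.inv(K)@np.array([uv[0],uv[1],1.])
def at_z(p,uv,z):
    R,o=p['c2w']; d=R@ray(p,uv); return o+d*(z-o[2])/d[2]
def cloud(p,mask=None):
    v,u=np.nonzero((p['range_z']>0)&(True if mask is None else mask)); z=p['range_z'][v,u]
    K=np.array(p['intrinsics']); c=np.stack([(u-K[0,2])/K[0,0]*z,(v-K[1,2])/K[1,1]*z,z],1)
    R,o=p['c2w']; return c@R.T+o
def save(p,n): cv2.imwrite('pics/'+n+'.png',p['pixels'][:,:,::-1])
E
cat > a.py <<'E'
from h import *
print(env.state())
T="die_set upper_shoe pry_edge gap_mouth fulcrum fulcrum_ridge pry_bar bar_toe bar_handle safety_block oil_bottle screw_tin hammer tape_measure spray_small".split()
ps=[]
for n in("top","scene"):
    p=cam(n);save(p,n+'0');print(n,p['c2w'][1])
    for t in T:
        l=env.landmark_of(p,t); 
        o=env.outline_of(p,t) if t in("fulcrum","pry_bar","safety_block","die_set","oil_bottle","screw_tin","hammer","tape_measure","spray_small") else []
        s=''
        if l:
            u,v=l[0]['xy']; s=f"{u:.0f},{v:.0f} c{l[0]['confidence']:.2f} z0 {at_z(p,(u,v),0).round(3)}"
        if o:
            c=cloud(p,o[0]['mask']); 
            s+=f" | c{o[0]['confidence']:.2f} zmax {np.percentile(c[:,2],98):.3f}"
            top=c[c[:,2]>np.percentile(c[:,2],98)-.006]; r=cv2.minAreaRect(top[:,:2].astype(np.float32)*1000); s+=f" toprect {np.round(r[0],0)} {np.round(r[1],0)} {r[2]:.1f}"
        print(t,s)
i=np.hstack([cv2.imread('pics/top0.png'),cv2.imread('pics/scene0.png')]);cv2.imwrite('pics/both.png',cv2.resize(i,(800,300)))
E
python3 a.py
```

```text
{'t': 0.0, 'joint_pos': array([ 5.98410874e+01,  7.13163022e+00,  9.46320199e+01, -4.00938314e-05,
        7.83519357e+01, -4.73255556e+00]), 'joint_vel': array([ 0.00300025,  0.02034013, -0.01374065,  0.03130601,  0.03361416,
       -0.03382228]), 'effort': array([ 1.97388516e-03, -4.17569697e+01, -3.59948552e+01,  7.74759217e-02,
        4.88361949e-02, -1.41188370e-04]), 'tcp_pos': array([0.27880032, 0.58650555, 0.22742937]), 'eef_rot': array([-1.79884805e+02, -9.49726033e-03,  1.54573642e+02]), 'force': array([-0.62216491, -0.98379931,  0.32682868]), 'wrist_torque': array([-0.03540357, -0.03955819, -0.07120788]), 'finger_force': 0.0, 'finger_gap': 0.0952300364850798}
top [0.48355723 0.0132417  1.23091207]
die_set 302,185 c0.71 z0 [ 0.607 -0.094  0.   ] | c0.90 zmax 0.179 toprect [650. -92.] [ 21. 114.] 3.6Traceback (most recent call last):
  File "a.py", line 8, in <module>
    l=env.landmark_of(p,t);
ValueError: it knows: bar_handle, bar_toe, die_set, fulcrum, fulcrum_ridge, gap_mouth, hammer, oil_bottle, pry_bar, pry_edge, safety_block, screw_tin, spray_small, tape_measure
```

```bash
sed -i 's/die_set upper_shoe/die_set/; s/^print(env.state())//' a.py; python3 a.py
```

```text
top [0.48355723 0.0132417  1.23091207]
die_set 302,190 c0.74 z0 [ 0.59  -0.096  0.   ] | c0.96 zmax 0.179 toprect [651. -92.] [ 19. 114.] 2.6
pry_edge 278,186 c0.98 z0 [ 0.601 -0.024  0.   ]
gap_mouth 303,211 c0.75 z0 [ 0.526 -0.099  0.   ]
fulcrum 260,188 c0.77 z0 [0.596 0.032 0.   ] | c0.84 zmax 0.088 toprect [599.  36.] [60. 22.] 1.0
fulcrum_ridge 260,181 c0.79 z0 [0.617 0.032 0.   ]
pry_bar 194,226 c0.70 z0 [0.477 0.226 0.   ] | c0.64 zmax 0.016 toprect [472. 224.] [ 23. 256.] 50.2
bar_toe 222,194 c0.83 z0 [0.573 0.144 0.   ]
bar_handle 175,251 c0.75 z0 [0.401 0.28  0.   ]
safety_block 239,247 c0.93 z0 [0.417 0.09  0.   ] | c0.97 zmax 0.051 toprect [411.  93.] [107.  39.] 35.6
oil_bottle 318,130 c0.84 z0 [ 0.776 -0.144  0.   ] | c0.65 zmax 0.179 toprect [651. -92.] [ 19. 114.] 2.6
screw_tin 217,140 c0.88 z0 [0.741 0.166 0.   ] | c0.86 zmax 0.053 toprect [736. 160.] [63. 62.] 27.4
hammer 174,154 c0.97 z0 [0.695 0.296 0.   ] | c0.84 zmax 0.027 toprect [709. 285.] [257. 101.] 69.1
tape_measure 342,264 c0.70 z0 [ 0.374 -0.217  0.   ] | c0.81 zmax 0.062 toprect [ 374. -206.] [31. 64.]
[... 537 characters left out ...]
t [471. 220.] [ 26. 250.] 49.8
bar_toe 230,186 c0.96 z0 [0.578 0.156 0.   ]
bar_handle 167,195 c0.78 z0 [0.392 0.283 0.   ]
safety_block 208,223 c0.79 z0 [0.415 0.086 0.   ] | c0.76 zmax 0.050 toprect [409.  89.] [112.  39.] 35.5
oil_bottle 329,198 c0.69 z0 [ 0.784 -0.129  0.   ] | c0.69 zmax 0.119 toprect [ 778. -136.] [15. 17.] 74.1
screw_tin 260,164 c0.79 z0 [0.732 0.163 0.   ]
hammer 229,152 c0.75 z0 [0.697 0.294 0.   ] | c0.77 zmax 0.025 toprect [707. 281.] [262.  99.] 68.5
tape_measure 264,286 c0.62 z0 [ 0.381 -0.21   0.   ] | c0.96 zmax 0.061 toprect [ 372. -212.] [31. 62.] 19.7
spray_small 306,273 c0.69 z0 [ 0.502 -0.269  0.   ] | c0.80 zmax 0.130 toprect [ 499. -283.] [13. 15.] 83.4
```

View pics/both.png

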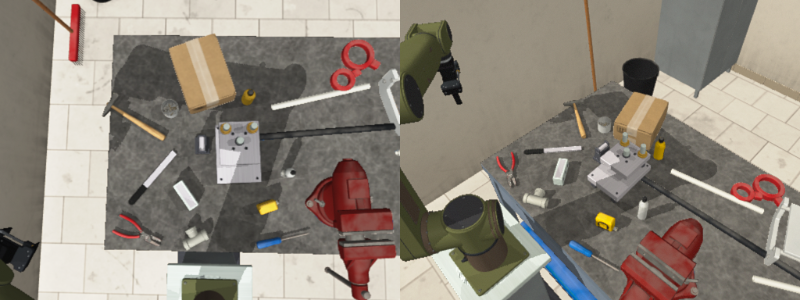

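View pics/top0.png

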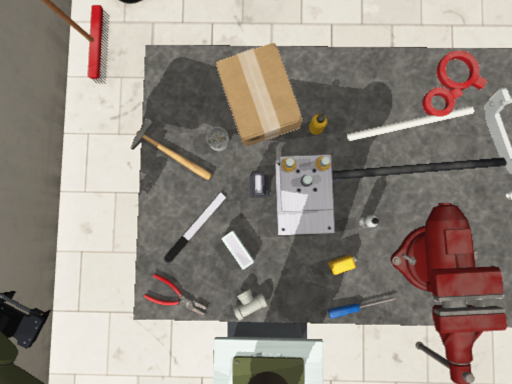

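The view shows the die set at about (305,195) with its front toward the robot. The fulcrum is at (260,184), the bar runs from its handle at (168,258) to its toe at (225,195), and the block is at (238,250). Next I'll refine the poses and get the move to the bar.

```bash
cat > b.py <<'E'
from h import *
for n in("top","scene"):
    p=cam(n); m=env.outline_of(p,'die_set'); c=cloud(p,m[0]['mask'])
    for lo,hi in((.055,.069),(.117,.131)):
        q=c[(c[:,2]>lo)&(c[:,2]<hi)]; r=cv2.minAreaRect(q[:,:2].astype(np.float32)*1000); print(n,lo,np.median(q[:,2]).round(4),len(q),np.round(r[0],1),np.round(r[1],0),round(r[2],1))
    print('edge',[at_z(p,l['xy'],.096).round(3) for l in env.landmark_of(p,'pry_edge')[:1]],'mouth',[at_z(p,l['xy'],.062).round(3) for l in env.landmark_of(p,'gap_mouth')[:1]],'ridge',[at_z(p,l['xy'],.079).round(3) for l in env.landmark_of(p,'fulcrum_ridge')[:1]])
    print('toe',[at_z(p,l['xy'],.01).round(3) for l in env.landmark_of(p,'bar_toe')[:1]],'handle',[at_z(p,l['xy'],.01).round(3) for l in env.landmark_of(p,'bar_handle')[:1]])
print(env.state()['t'])
E
python3 b.py
```

```text
Traceback (most recent call last):
  File "b.py", line 3, in <module>
    p=cam(n); m=env.outline_of(p,'die_set'); c=cloud(p,m[0]['mask'])
                                                       ~^^^
IndexError: list index out of range
```

```bash
sed -i "s/p=cam(n); m=.*/p=cam(n); c=cloud(p); c=c[(abs(c[:,0]-.58)<.14)\&(abs(c[:,1]+.095)<.095)]/" b.py; python3 b.py
```

```text
top 0.055 0.0626 1528 [567.6 -96.1] [214. 160.] 2.9
top 0.117 0.1247 2424 [600.5 -94.5] [150. 140.] 2.9
edge [array([ 0.595, -0.017,  0.096])] mouth [array([ 0.515, -0.092,  0.062])] ridge [array([0.599, 0.028, 0.079])]
toe [array([0.58 , 0.139, 0.01 ])] handle [array([0.391, 0.283, 0.01 ])]
scene 0.055 0.061 1502 [ 565.8 -100.5] [218. 160.] 2.7
scene 0.117 0.1232 1442 [598.5 -98.5] [157. 141.] 2.9
edge [array([ 0.595, -0.031,  0.096])] mouth [array([ 0.529, -0.102,  0.062])] ridge [array([0.609, 0.04 , 0.079])]
toe [array([0.565, 0.137, 0.01 ])] handle [array([0.392, 0.277, 0.01 ])]
3.25
```

>>> move_arm --grip '[50, 50, 50, 50, 50, 50, 50]' --pt "-0.9 -0.685 0.2" --pt "-0.9 -0.685 0.2" --pt "-0.9 -0.685 0.2" --pt "-0.9 -0.685 0.2" --pt "-0.9 -0.685 0.2" --pt "-0.9 -0.685 0.2" --pt "-0.9 -0.685 0.2" --twist '[0.1, 0.16, 0.16, 0.16, 0.16, 0.16, 0.16]'

```text
t: 4.12
tcp_pos: [0.4352, 0.2837, 0.1682]
eef_rot: [-180.0, -0.0, 140.0]
force: [-0.1, -0.3, 0.1]
finger_gap: 0.05
finger_force: 0.0
```

```bash
cat > g.py <<'E'
from h import *
import sys
def go(x,y,z,yaw):
    s=env.state(); R=Ro.from_euler('xyz',s['eef_rot'],degrees=True).as_matrix(); p=np.array(s['tcp_pos'])
    d=R.T@(np.array([x,y,z])-p); t=-(yaw-s['eef_rot'][2]+180)%360; t=-((yaw-s['eef_rot'][2]+180)%360-180)
    print('t',round(s['t'],2),'tcp',p.round(4),'rot',np.round(s['eef_rot'],1),'F',s['force'].round(1),'gap',round(s['finger_gap'],4),'ff',round(s['finger_force'],1))
    print('delta',(d/.3).round(3),'twist',round(t/90,3),'rows',round(max(np.linalg.norm(d)/.0625,abs(t)/10.7),1))
if __name__=='__main__': go(*map(float,sys.argv[1:]))
E
python3 g.py .464 .228 .1 140
```

```text
t 4.12 tcp [0.4352 0.2837 0.1682] rot [-180.   -0.  140.] F [-0.1 -0.3  0.1] gap 0.05 ff 0.0
delta [-0.193 -0.08   0.227] twist -0.0 rows 1.5
```

>>> move_arm --grip '[50, 50, 50]' --pt "-0.193 -0.08 0.2" --pt "-0.193 -0.08 0.227" --pt "-0.193 -0.08 0.227" --twist '[0, 0, 0]'

```text
t: 4.5
tcp_pos: [0.4623, 0.2297, 0.0986]
eef_rot: [-179.8, -0.2, 140.1]
force: [-1.3, -0.5, -0.2]
finger_gap: 0.0499
finger_force: 0.0
```

```bash
cat > w.py <<'E'
from h import *
p=cam('wrist');save(p,'w1')
m=env.outline_of(p,'pry_bar')
if m:
    c=cloud(p,m[0]['mask']); c=c[(c[:,2]<.02)&(c[:,2]>.005)]
    r=cv2.minAreaRect(c[:,:2].astype(np.float32)*1000); print(m[0]['confidence'],np.median(c[:,2]),r)
l=env.landmark_of(p,'bar_toe');print([(k['confidence'],at_z(p,k['xy'],.01)) for k in l[:1]])
E
python3 w.py; python3 g.py .464 .228 .016 140
```

```text
0.97 0.009812463062232574 ((458.908203125, 234.97930908203125), (24.07510757446289, 231.73834228515625), 50.4676399230957)
[]
t 4.65 tcp [0.4643 0.2315 0.1022] rot [179.9   0.  140.2] F [-0.8 -0.2 -0.1] gap 0.0499 ff 0.0
delta [-0.006 -0.01   0.287] twist 0.003 rows 1.4
```

View pics/w1.png

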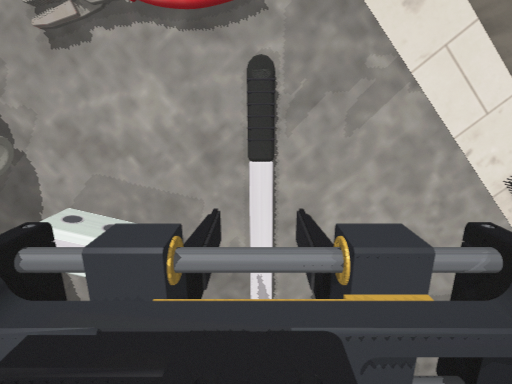

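Wrist view: the bar runs down column 261, centred between the fingers, with the handle ending at row 160. I'll descend and grip.

>>> move_arm --grip '[50, 50, 50, 10, 10, 10, 10, 10]' --pt "0 0 0.18" --pt "0 0 0.28" --pt "0 0 0.282" --pt "0 0 0.282" --pt "0 0 0.282" --pt "0 0 0.282" --pt "0 0 0.282" --pt "0 0 0.282" --twist '[0, 0, 0, 0, 0, 0, 0, 0]' --squeeze 50

```text
t: 5.65
tcp_pos: [0.4642, 0.2303, 0.0166]
eef_rot: [179.9, 0.0, 140.2]
force: [-1.3, 0.8, 3.3]
finger_gap: 0.0215
finger_force: 50.0
```

```bash
python3 g.py .464 .228 .15 140
```

```text
t 5.65 tcp [0.4642 0.2303 0.0166] rot [179.9   0.  140.2] F [-1.3  0.8  3.3] gap 0.0215 ff 50.0
delta [-0.004 -0.006 -0.445] twist 0.002 rows 2.1
```

>>> move_arm --grip '[10, 10, 10, 10]' --pt "0 0 -0.15" --pt "0 0 -0.35" --pt "0 0 -0.5" --pt "0 0 -0.5" --twist '[0, 0, 0, 0]'

```text
t: 6.15
tcp_pos: [0.466, 0.2306, 0.1696]
eef_rot: [179.6, 0.2, 140.2]
force: [0.1, -0.1, -4.5]
finger_gap: 0.0211
finger_force: 50.0
```

```bash
python3 g.py .591 .1293 .167 92.9
```

```text
t 6.15 tcp [0.466  0.2306 0.1696] rot [179.6   0.2 140.2] F [ 0.1 -0.1 -4.5] gap 0.0211 ff 50.0
delta [-0.536  0.008  0.011] twist 0.525 rows 4.4
```

>>> move_arm --grip '[10, 10, 10, 10, 10, 10, 10, 10]' --pt "-0.1 0 0" --pt "-0.2 0 0" --pt "-0.3 0 0" --pt "-0.42 0.01 0" --pt "-0.53 0.01 0" --pt "-0.536 0.01 0" --pt "-0.536 0.01 0" --pt "-0.536 0.01 0" --twist '[0.11, 0.22, 0.33, 0.43, 0.525, 0.525, 0.525, 0.525]'

```text
t: 7.15
tcp_pos: [0.5879, 0.1298, 0.1645]
eef_rot: [-179.9, 0.0, 93.0]
force: [-0.8, -0.0, -3.1]
finger_gap: 0.0214
finger_force: 50.0
```

```bash
cat > c.py <<'E'
from h import *
import sys
O=np.array([.5995,-.0955]);a=np.radians(2.9);X=np.array([np.cos(a),np.sin(a)]);Y=np.array([-X[1],X[0]])
def die(q): q=np.atleast_2d(q); return np.c_[(q[:,:2]-O)@X,(q[:,:2]-O)@Y,q[:,2]]*1000
if __name__=='__main__':
  z=float(sys.argv[1]); s=env.state(); print(s['t'],'tcp die',die(s['tcp_pos']).round(1),s['eef_rot'])
  for n in('top','scene'):
    p=cam(n);save(p,n+sys.argv[2]); c=cloud(p); d=die(c)
    b=d[(abs(d[:,0]-3)<14)&(d[:,1]>72)&(d[:,1]<330)&(abs(d[:,2]-z)<20)]
    if len(b):
        print(n,'n',len(b),'ymin',np.percentile(b[:,1],[0,1,5]).round(1))
        for lo in range(70,330,20):
            q=b[(b[:,1]>=lo)&(b[:,1]<lo+20)]
            if len(q)>3: print('  y',lo,'x',q[:,0].mean().round(1),'z',np.median(q[:,2]).round(1),len(q))
    l=env.landmark_of(p,'bar_toe'); print('toe',[(round(k['confidence'],2),die(at_z(p,k['xy'],z/1000)).round(1)) for k in l[:1]])
E
python3 c.py 163 2; python3 g.py .591 .1293 .102 92.9
```

```text
7.15 tcp die [[-2.000e-01  2.256e+02  1.645e+02]] [-1.79857108e+02  1.92622524e-03  9.30000817e+01]
top n 310 ymin [87.6 87.9 91.8]
  y 70 x 0.2 z 159.0 8
  y 90 x 0.5 z 158.5 65
  y 110 x 0.4 z 158.5 67
  y 130 x -0.3 z 158.5 63
  y 150 x 0.0 z 159.0 64
  y 170 x -1.0 z 158.6 43
toe [(0.75, array([[ -3.1,  82.6, 163. ]]))]
scene n 277 ymin [83.5 85.2 91.1]
  y 70 x -1.0 z 159.1 12
  y 90 x -1.3 z 158.4 32
  y 110 x -1.2 z 156.6 39
  y 130 x -1.2 z 156.7 31
  y 150 x -1.6 z 157.5 35
  y 170 x -1.1 z 156.9 33
  y 190 x -1.0 z 156.7 31
  y 210 x 7.5 z 160.8 49
  y 230 x 4.8 z 162.6 7
  y 250 x -7.2 z 156.2 7
toe [(0.58, array([[ -8.3,  84.4, 163. ]]))]
t 7.35 tcp [0.5888 0.1298 0.166 ] rot [180.  -0.  93.] F [-0.5  0.6 -3.9] gap 0.0214 ff 50.0
delta [-0.002  0.007  0.213] twist 0.001 rows 1.0
```

>>> move_arm --grip '[10, 10, 10, 10, 10, 10, 10, 10]' --pt "0 0.016 0.1" --pt "0 0.016 0.2" --pt "0 0.016 0.225" --pt "0 0.016 0.225" --pt "-0.04 0.016 0.225" --pt "-0.08 0.016 0.225" --pt "-0.127 0.016 0.225" --pt "-0.127 0.016 0.225" --twist '[0, 0, 0, 0, 0, 0, 0, 0]'

```text
t: 8.35
tcp_pos: [0.5962, 0.0901, 0.0988]
eef_rot: [180.0, 0.0, 92.8]
force: [-0.1, 1.5, -4.1]
finger_gap: 0.0214
finger_force: 50.0
```

```bash
python3 c.py 91 3; python3 g.py .591 .0924 .0955 92.9; python3 -c "
import cv2,numpy as np
a=cv2.imread('pics/top3.png')[120:280,160:360];b=cv2.imread('pics/scene3.png')[120:280,160:360]
cv2.imwrite('pics/v3.png',cv2.resize(np.hstack([a,b]),(800,320),interpolation=cv2.INTER_CUBIC))"
```

```text
8.35 tcp die [[  6.1 185.5  98.8]] [1.79974546e+02 5.12158147e-03 9.28057617e+01]
top n 197 ymin [72.  72.3 75.1]
  y 70 x 6.2 z 93.1 53
  y 90 x 5.3 z 92.5 57
  y 110 x 4.2 z 92.4 62
  y 130 x -2.1 z 89.9 6
  y 290 x 6.6 z 92.5 19
toe [(0.72, array([[ 9.5, 39. , 91. ]]))]
scene n 218 ymin [82.8 87.5 92.8]
  y 70 x 3.9 z 90.1 7
  y 90 x 2.7 z 90.6 38
  y 110 x 1.2 z 90.2 45
  y 130 x 2.2 z 89.9 41
  y 150 x 2.7 z 90.9 33
  y 170 x 4.7 z 92.6 43
  y 190 x -1.1 z 86.6 8
toe [(0.73, array([[ 3.6, 69.3, 91. ]]))]
t 8.55 tcp [0.5959 0.0916 0.0984] rot [-180.    -0.    92.9] F [-0.6  0.3 -4.1] gap 0.0215 ff 50.0
delta [ 0.003 -0.016  0.01 ] twist 0.0 rows 0.1
```

View pics/v3.png

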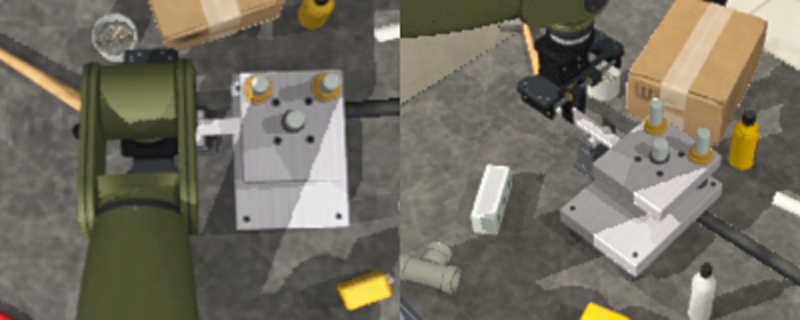

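The toe sits under the left edge of the shoe, visible at crop (215,130), and the bar lies across the fulcrum. I'll lower it and let go.

>>> move_arm --grip '[10, 10, 36, 36, 36, 36, 36]' --pt "0 -0.003 0.008" --pt "0 -0.003 0.008" --pt "0 -0.003 0.008" --pt "0 -0.003 0.008" --pt "0 -0.003 -0.08" --pt "0 -0.003 -0.2" --pt "0 -0.003 -0.2" --twist '[0, 0, 0, 0, 0, 0, 0]'

```text
t: 9.43
tcp_pos: [0.5979, 0.0916, 0.1633]
eef_rot: [179.5, -0.0, 92.9]
force: [-0.7, -0.1, 0.0]
finger_gap: 0.0355
finger_force: 0.0
```

```bash
python3 c.py 88 4
cat > w2.py <<'E'
from c import *
p=cam('wrist');save(p,'w2');d=die(cloud(p))
b=d[(abs(d[:,0]-3)<12)&(d[:,2]>40)&(d[:,2]<110)&(d[:,1]<340)]
for lo in range(70,340,15):
    q=b[(b[:,1]>=lo)&(b[:,1]<lo+15)]
    if len(q)>3: print('y',lo+7,'x',q[:,0].mean().round(1),'z',np.median(q[:,2]).round(1),len(q))
E
python3 w2.py;python3 g.py .5884 .178 .155 92.9
```

```text
9.425 tcp die [[  7.9 187.  163.3]] [ 1.79506212e+02 -8.60038843e-03  9.29211974e+01]
top n 226 ymin [72.2 72.4 75.2]
  y 70 x 4.7 z 94.1 56
  y 90 x 4.7 z 92.3 56
  y 110 x 3.3 z 90.7 66
  y 130 x 3.5 z 88.3 22
  y 250 x -3.2 z 78.1 22
  y 270 x -4.0 z 76.2 4
toe [(0.61, array([[ 3.2, 53.3, 88. ]]))]
scene n 366 ymin [85.9 87.4 96.1]
  y 70 x 2.4 z 91.7 7
  y 90 x 1.8 z 89.7 38
  y 110 x 0.2 z 86.3 46
  y 130 x 0.7 z 85.4 40
  y 150 x 0.8 z 85.2 34
  y 170 x 1.9 z 83.0 33
  y 190 x 1.8 z 80.9 31
  y 210 x 1.8 z 78.8 30
  y 230 x 0.6 z 76.8 33
  y 250 x 1.6 z 75.4 30
  y 270 x 2.4 z 74.3 29
  y 290 x 3.0 z 72.2 15
toe [(0.61, array([[11.2, 52.6, 88. ]]))]
y 92 x 3.1 z 92.0 163
y 107 x 3.3 z 91.1 359
y 122 x 3.1 z 90.3 98
y 137 x 0.0 z 87.4 34
y 152 x 2.9 z 87.1 398
y 167 x 2.8 z 85.8 409
y 182 x 2.7 z 84.5 406
y 197 x 2.7 z 83.1 428
y 212 x 2.8 z 81.9 458
y 227 x 3.1 z 80.1 471
y 242 x 3.1 z 79.1 505
y 257 x 3.0 z 77.8 537
y 272 x 2.8 z 76.4 546
y 287 x 2.7 z 75.1 548
y 302 x 2.8 z 74.0 424
t 9.68 tcp [0.5942 0.0914 0.1568] rot [-179.9    0.    92.9] F [-0.8  0.3  0. ] gap 0.036 ff 0.0
delta [ 0.289 -0.004  0.006] twist 0.0 rows 1.4
```

```bash
python3 g.py .5883 .1843 .1 92.9
```

```text
t 9.68 tcp [0.5942 0.0914 0.1568] rot [-179.9    0.    92.9] F [-0.8  0.3  0. ] gap 0.036 ff 0.0
delta [ 0.31  -0.003  0.189] twist 0.0 rows 1.7
```

>>> move_arm --grip '[0, 0, 0, 0, 0, 0, 0]' --pt "0.16 -0.003 0" --pt "0.31 -0.003 0" --pt "0.31 -0.003 0.1" --pt "0.31 -0.003 0.18" --pt "0.31 -0.003 0.21" --pt "0.31 -0.003 0.24" --pt "0.31 -0.003 0.26" --twist '[0, 0, 0, 0, 0, 0, 0]' --squeeze 20

```text
t: 10.55
tcp_pos: [0.5909, 0.1839, 0.0843]
eef_rot: [179.9, 0.1, 92.9]
force: [-5.2, -2.9, 17.3]
finger_gap: 0.0003
finger_force: 8.4
```

```bash
cat > s.py <<'E'
from c import *
s=env.state();print(s['t'],die(s['tcp_pos']).round(1),s['force'].round(1))
for n in('top','scene'):
    p=cam(n);d=die(cloud(p)); q=d[(abs(d[:,0]+45)<20)&(abs(d[:,1])<55)&(d[:,2]>100)&(d[:,2]<160)]
    r=d[(abs(d[:,0]+110)<20)&(abs(d[:,1])<60)&(d[:,2]>40)&(d[:,2]<80)]
    b=d[(d[:,0]>-5)&(d[:,0]<9)&(d[:,1]>95)&(d[:,1]<140)&(d[:,2]>70)]
    print(n,'lift',(np.median(q[:,2])-np.median(r[:,2])-62).round(1),len(q),'slope',np.polyfit(b[:,1],b[:,2],1).round(3) if len(b)>9 else '')
E
python3 s.py
```

```text
10.55 [[  5.5 279.5  84.3]] [-5.2 -2.9 17.3]
top lift 3.2 607 slope [ -0.133 107.111]
scene lift 3.4 362 slope [-9.900e-02  9.979e+01]
```

>>> move_arm --grip '[0, 0, 0, 0, 0, 0]' --pt "0 0 0.015" --pt "0 0 0.03" --pt "0 0 0.045" --pt "0 0 0.06" --pt "0 0 0.065" --pt "0 0 0.065" --twist '[0, 0, 0, 0, 0, 0]'

```text
t: 11.4
tcp_pos: [0.5942, 0.1829, 0.0675]
eef_rot: [179.4, 0.2, 92.9]
force: [-1.7, -7.4, 17.9]
finger_gap: 0.0008
finger_force: 7.8
```

```bash
python3 s.py
```

```text
11.4 [[  8.8 278.3  67.5]] [-1.7 -7.4 17.9]
top lift 13.0 609 slope [ -0.271 125.496]
scene lift 13.0 373 slope [ -0.264 120.683]
```

>>> move_arm --grip '[0, 0, 0, 0, 0]' --pt "0 -0.005 0.01" --pt "0 -0.01 0.02" --pt "0 -0.01 0.03" --pt "0 -0.01 0.032" --pt "0 -0.01 0.032" --twist '[0, 0, 0, 0, 0]'

```text
t: 12.12
tcp_pos: [0.5931, 0.1831, 0.0592]
eef_rot: [179.2, 0.1, 92.9]
force: [1.5, -5.8, 19.8]
finger_gap: 0.0009
finger_force: 8.3
```

```bash
python3 s.py
```

```text
12.125 [[  7.7 278.6  59.2]] [ 1.5 -5.8 19.8]
top lift 17.3 624 slope [ -0.348 135.294]
scene lift 17.5 368 slope [ -0.34  130.327]
```

>>> move_arm --grip '[0, 0, 0, 95, 95]' --pt "0 0 -0.15" --pt "0 0 -0.35" --pt "0 0 -0.45" --pt "0 0 -0.45" --pt "0 0 -0.45" --twist '[0, 0, 0, 0, 0]'

```text
t: 12.85
tcp_pos: [0.5858, 0.1838, 0.1851]
eef_rot: [-179.9, 0.0, 92.9]
force: [-0.3, 0.2, -0.6]
finger_gap: 0.0151
finger_force: 0.0
```

```bash
python3 s.py; python3 g.py .3856 .0735 .13 35.6
```

```text
12.85 [[  0.5 279.7 185.1]] [-0.3  0.2 -0.6]
top lift 17.4 623 slope [ -0.3   130.347]
scene lift 17.0 365 slope [ -0.299 125.079]
t 12.95 tcp [0.5853 0.1838 0.1838] rot [-179.8    0.    92.9] F [ 0.   0.6 -1.4] gap 0.0233 ff 0.0
delta [-0.333 -0.683  0.182] twist 0.637 rows 5.4
```

Shoe lift holds at 17 mm. Next is the block.

>>> move_arm --grip '[95, 95, 95, 95, 95, 95, 95, 95]' --pt "-0.07 -0.14 0" --pt "-0.14 -0.28 0" --pt "-0.21 -0.43 0.02" --pt "-0.28 -0.57 0.04" --pt "-0.333 -0.683 0.08" --pt "-0.333 -0.683 0.1" --pt "-0.333 -0.683 0.1" --pt "-0.333 -0.683 0.1" --twist '[0.11, 0.22, 0.33, 0.44, 0.54, 0.637, 0.637, 0.637]'

```text
t: 13.95
tcp_pos: [0.3869, 0.074, 0.156]
eef_rot: [-180.0, 0.1, 35.7]
force: [0.2, 0.1, -0.2]
finger_gap: 0.0944
finger_force: 0.0
```

```bash
cat > w3.py <<'E'
from h import *
p=cam('wrist');save(p,'w3');c=cloud(p);c=c[(abs(c[:,2]-.046)<.006)&(np.hypot(c[:,0]-.41,c[:,1]-.091)<.09)]
print(len(c),cv2.minAreaRect(c[:,:2].astype(np.float32)*1000),np.median(c[:,2]))
p=cam('scene');c=cloud(p);c=c[(abs(c[:,2]-.046)<.006)&(np.hypot(c[:,0]-.41,c[:,1]-.091)<.09)]
print(len(c),cv2.minAreaRect(c[:,:2].astype(np.float32)*1000),np.median(c[:,2]))
E
python3 w3.py; python3 g.py .3856 .0735 .03 35.6
```

```text
4487 ((409.25384521484375, 93.84274291992188), (108.40621948242188, 40.005409240722656), 36.015743255615234) 0.04594391667145353
329 ((409.5672607421875, 89.74400329589844), (112.36414337158203, 41.09687042236328), 35.142059326171875) 0.04445374409405001
t 14.05 tcp [0.3872 0.074  0.1564] rot [-180.     0.    35.7] F [ 0.9 -0.   0.1] gap 0.0948 ff 0.0
delta [-0.005 -0.002  0.421] twist 0.001 rows 2.0
```

View pics/w3.png

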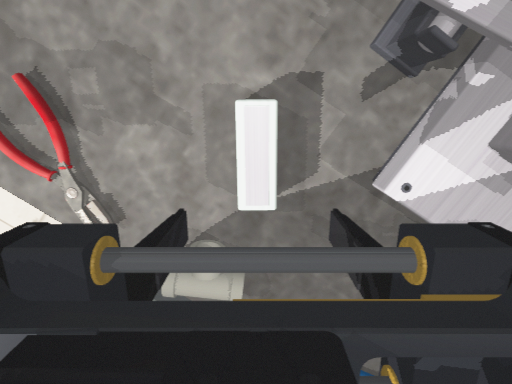

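Block at columns 236–277, rows 100–210, centred in the jaws. A pipe fitting lies close at (200,280), so I'll check finger clearance to it.

```bash
cat > k.py <<'E'
from h import *
a=np.radians(35.6);X=np.array([np.cos(a),np.sin(a)]);Y=np.array([np.sin(a),-np.cos(a)])
for n in('top','scene'):
    c=cloud(cam(n)); q=c[:,:2]-np.array([.387,.074]); x=q@X*1000;y=q@Y*1000
    c0=(c[:,2]>.012)&(c[:,2]<.1)&(x>-130)&(x<-15)&(abs(y)<110)&~((abs(y)<24)&(x>-30))
    for lo in range(-130,-15,15):
        m=c0&(x>=lo)&(x<lo+15)
        if m.sum()>2: print(n,lo,'y',y[m].min().round(),y[m].max().round(),'zmax',c[m,2].max().round(3),m.sum())
E
python3 k.py
```

```text
top -130 y -109.0 -19.0 zmax 0.046 113
top -115 y -108.0 -43.0 zmax 0.049 130
top -100 y -106.0 -46.0 zmax 0.046 53
top -85 y -79.0 -63.0 zmax 0.048 12
scene -130 y -109.0 -14.0 zmax 0.047 122
scene -115 y -107.0 -14.0 zmax 0.042 60
scene -100 y -78.0 -36.0 zmax 0.044 71
scene -85 y -71.0 -40.0 zmax 0.045 13
scene -40 y -6.0 19.0 zmax 0.047 3
```

>>> move_arm --grip '[95, 95, 95, 30, 30, 30, 30, 30]' --pt "-0.002 -0.002 0.18" --pt "-0.002 -0.002 0.36" --pt "-0.002 -0.002 0.42" --pt "-0.002 -0.002 0.42" --pt "-0.002 -0.002 0.42" --pt "-0.002 -0.002 0.42" --pt "-0.002 -0.002 0.42" --pt "-0.002 -0.002 0.42" --twist '[0, 0, 0, 0, 0, 0, 0, 0]' --squeeze 55

```text
t: 15.15
tcp_pos: [0.3864, 0.0741, 0.0309]
eef_rot: [180.0, -0.1, 35.6]
force: [-0.4, 0.3, 0.3]
finger_gap: 0.0504
finger_force: 0.0
```

>>> move_arm --grip '[30, 30, 30, 30, 30]' --pt "0 0 0" --pt "0 0 -0.1" --pt "0 0 -0.3" --pt "0 0 -0.4" --pt "0 0 -0.4" --twist '[0, 0, 0, 0, 0]'

```text
t: 15.78
tcp_pos: [0.3873, 0.0741, 0.1522]
eef_rot: [179.9, -0.2, 35.6]
force: [0.7, 0.5, -4.0]
finger_gap: 0.0395
finger_force: 54.8
```

```bash
python3 g.py .4247 -.1044 .152 2.9
```

```text
t 15.78 tcp [0.3873 0.0741 0.1522] rot [179.9  -0.2  35.6] F [ 0.7  0.5 -4. ] gap 0.0395 ff 54.8
delta [-0.245  0.556  0.001] twist 0.363 rows 3.1
```

>>> move_arm --grip '[30, 30, 30, 30, 30, 30, 30]' --pt "-0.06 0.11 0" --pt "-0.12 0.22 0" --pt "-0.18 0.34 0" --pt "-0.22 0.45 0" --pt "-0.245 0.555 0" --pt "-0.245 0.555 0" --pt "-0.245 0.555 0" --twist '[0.09, 0.18, 0.27, 0.363, 0.363, 0.363, 0.363]'

```text
t: 16.65
tcp_pos: [0.4216, -0.1033, 0.1478]
eef_rot: [-179.9, 0.3, 2.9]
force: [0.4, 0.4, -5.2]
finger_gap: 0.0398
finger_force: 54.8
```

```bash
cat > m.py <<'E'
from c import *
s=env.state();print(s['t'],die(s['tcp_pos']).round(1),s['force'].round(1))
z=float(__import__('sys').argv[1])
for n in('top','scene'):
    p=cam(n);save(p,n+'5');m=env.outline_of(p,'safety_block')
    if m:
        d=die(cloud(p,m[0]['mask'])); 
        q=d[abs(d[:,2]-z)<10]; print(n,m[0]['confidence'],'z98',np.percentile(d[:,2],[2,98]).round(1),'x',np.percentile(d[:,0],[1,99]).round(1))
        if len(q)>5: print(cv2.minAreaRect(q[:,:2].astype(np.float32)))
        f,s2=q[q[:,0]>np.median(q[:,0])],q[q[:,0]<np.median(q[:,0])]
        print('pitch z front/back',np.median(f[:,2]),np.median(s2[:,2]))
E
python3 m.py 167; python3 g.py .4247 -.1044 .095 2.9
```

```text
16.65 [[-178.1    1.2  147.8]] [ 0.4  0.4 -5.2]
top 0.48 z98 [ 59. 437.] x [-128.1  -88.4]
((-111.32675170898438, 2.4226303100585938), (39.675392150878906, 36.23145294189453), 87.9888916015625)
pitch z front/back 163.41407716335289 163.29028263668454
scene 0.78 z98 [ -2.  166.6] x [-204.8 -127.7]
((-151.56564331054688, -11.351905822753906), (42.764739990234375, 111.21653747558594), 77.1767807006836)
pitch z front/back 163.0346981889268 163.04963760866053
t 16.85 tcp [ 0.4227 -0.1033  0.1497] rot [-180.    0.    3.] F [-0.1 -0.2 -4.4] gap 0.0396 ff 54.8
delta [0.007 0.004 0.182] twist 0.001 rows 0.9
```

>>> move_arm --grip '[30, 30, 30, 30, 30, 30, 30, 30]' --pt "0 0 0.08" --pt "0 0 0.16" --pt "0 0 0.177" --pt "0 0 0.177" --pt "0.02 0 0.177" --pt "0.05 0 0.177" --pt "0.08 0 0.177" --pt "0.08 0 0.177" --twist '[0, 0, 0, 0, 0, 0, 0, 0]'

```text
t: 17.85
tcp_pos: [0.4481, -0.103, 0.0975]
eef_rot: [180.0, -0.0, 2.9]
force: [0.3, -0.1, -4.6]
finger_gap: 0.0396
finger_force: 55.0
```

```bash
python3 m.py 110; python3 s.py; python3 -c "
import cv2,numpy as np
a=cv2.imread('pics/top5.png')[120:280,200:400];b=cv2.imread('pics/scene5.png')[120:280,160:360]
cv2.imwrite('pics/v5.png',cv2.resize(np.hstack([a,b]),(800,320),interpolation=cv2.INTER_CUBIC))"
```

```text
17.85 [[-151.5    0.2   97.5]] [ 0.3 -0.1 -4.6]
top 0.46 z98 [ 96.5 118.5] x [-98.3 -75.5]
((-86.66212463378906, 1.1432361602783203), (40.67340087890625, 21.802595138549805), 87.23075866699219)
pitch z front/back 114.03615310634274 114.07472746541436
scene 0.7 z98 [ 73.5 115.3] x [-179.1 -158.5]
((-170.01246643066406, -3.1223487854003906), (41.6666259765625, 20.259286880493164), 80.1409912109375)
pitch z front/back 112.29514174741406 108.99288814930696
18.05 [[-152.3    0.2   97.5]] [ 0.1  0.2 -4.1]
top lift 17.5 625 slope [ -0.335 134.316]
scene lift 17.5 324 slope
```

View pics/v5.png

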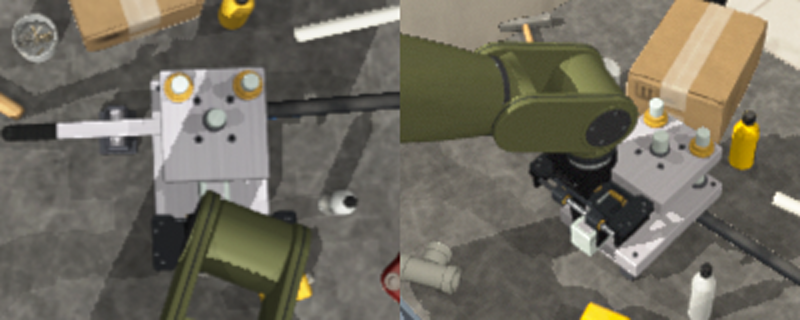

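The block is in line with the mouth at crop (215,190), its nose just under the shoe without contact. I'll lower it about 2.5 mm, then push in.

>>> move_arm --grip '[30, 30, 30, 30, 30, 30, 30, 30]' --pt "0 0 0.008" --pt "0 0 0.008" --pt "0.03 0 0.008" --pt "0.06 0 0.008" --pt "0.09 0 0.008" --pt "0.107 0 0.008" --pt "0.107 0 0.008" --pt "0.107 0 0.008" --twist '[0, 0, 0, 0, 0, 0, 0, 0]'

```text
t: 19.15
tcp_pos: [0.479, -0.1012, 0.0947]
eef_rot: [-180.0, 0.0, 2.9]
force: [-0.2, -0.7, -4.5]
finger_gap: 0.0402
finger_force: 55.0
```

```bash
python3 s.py
```

```text
19.15 [[-120.7    0.4   94.7]] [-0.2 -0.7 -4.5]
top lift nan 565 slope [ -0.329 134.376]
scene lift 17.3 199 slope
  return _methods._mean(a, axis=axis, dtype=dtype,
  ret = ret.dtype.type(ret / rcount)
```

Lower gently until contact, then release slightly.

>>> move_arm --grip '[30, 30, 30, 30]' --pt "0 0 0.003" --pt "0 0 0.005" --pt "0 0 0.005" --pt "0 0 0.005" --twist '[0, 0, 0, 0]'

```text
t: 19.75
tcp_pos: [0.4792, -0.1013, 0.0934]
eef_rot: [-180.0, 0.0, 2.9]
force: [0.6, -0.5, -3.9]
finger_gap: 0.0397
finger_force: 55.0
```

>>> move_arm --grip '[30, 30, 30]' --pt "0 0 0.003" --pt "0 0 0.005" --pt "0 0 0.005" --twist '[0, 0, 0]'

```text
t: 20.12
tcp_pos: [0.4794, -0.1013, 0.0926]
eef_rot: [180.0, -0.0, 2.9]
force: [-2.1, 0.1, 2.7]
finger_gap: 0.0395
finger_force: 55.0
```

Contact. Release and retreat.

>>> move_arm --grip '[60, 60, 60, 60, 60, 60, 60, 60]' --pt "0 0 0" --pt "0 0 0" --pt "0 0 0" --pt "0 0 0" --pt "0 0 -0.1" --pt "0 0 -0.25" --pt "-0.2 0 -0.4" --pt "-0.4 0 -0.4" --twist '[0, 0, 0, 0, 0, 0, 0, 0]'

```text
t: 21.12
tcp_pos: [0.3679, -0.1077, 0.2148]
eef_rot: [179.8, -0.3, 3.0]
force: [-1.2, -0.9, 0.5]
finger_gap: 0.0601
finger_force: 0.0
```

>>> move_arm --grip '[60, 60, 60, 60, 60]' --pt "0 0 -0.2" --pt "0 0.3 -0.3" --pt "0 0.3 -0.3" --pt "0 0.3 -0.3" --pt "0 0.3 -0.3" --twist '[0, 0, 0, 0, 0]'

```text
t: 21.75
tcp_pos: [0.3716, -0.1962, 0.3003]
eef_rot: [-179.9, 0.0, 2.9]
force: [0.6, -0.3, -0.5]
finger_gap: 0.0599
finger_force: 0.0
```

```bash
python3 m.py 108; python3 s.py; python3 -c "
import cv2,numpy as np
a=cv2.imread('pics/top5.png')[120:280,200:400];b=cv2.imread('pics/scene5.png')[120:280,160:360]
cv2.imwrite('pics/v6.png',cv2.resize(np.hstack([a,b]),(800,320),interpolation=cv2.INTER_CUBIC))"
```

```text
21.75 [[-232.7  -89.1  300.3]] [ 0.6 -0.3 -0.5]
top 0.63 z98 [ 61.1 128.2] x [-145.9  -73.9]
((-109.66512298583984, 1.4384002685546875), (40.22394943237305, 68.39852142333984), 88.54222869873047)
pitch z front/back 108.4268214302524 108.34836640685319
scene 0.7 z98 [ 66.  318.2] x [-268.3 -123.8]
((-134.91775512695312, -3.7988243103027344), (37.121646881103516, 23.57541275024414), 86.36751556396484)
pitch z front/back 106.82268889917768 105.48272424165317
21.95 [[-232.6  -88.8  300.4]] [ 0.1 -0.3  0.3]
top lift 17.0 624 slope [ -0.29  129.448]
scene lift 17.0 33 slope
```

View pics/v6.png

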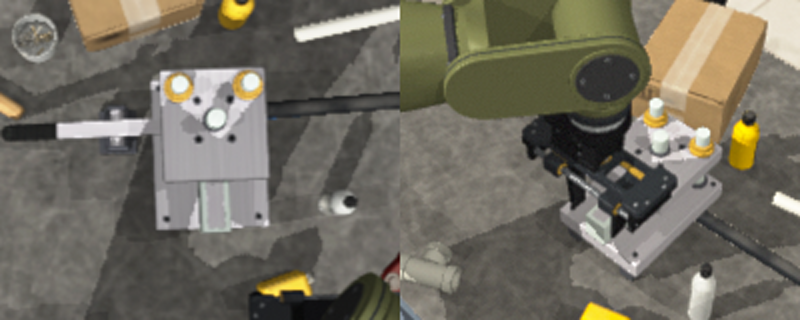

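The block lies level at crop (215,205). Its outer end is at die x of about -144, so the origin is near -89 mm; its top is at 108 mm and the shoe is open 17 mm. The arm is clear.

```bash
python3 -c "
from bench import env
print(env.close_job())"
```

```text
the job is handed in; nothing more can be done
None
```

Job handed in at about 22 s; no verdict came back. By camera, the upper shoe is open about 17 mm, and the safety block lies level and straight with about 40 mm of its length under the front edge. No bystander was touched.

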